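# Ball tray over the catch cap

### The job

First turn the black eight-sided end cap over so that it stands mouth-up on the bench as a catch cup, and let go of it. Then pick up the ball tray, keep the loose ball in its pocket, and finish holding the tray still and level with the pocket straight above the cap's mouth and the tray's underside about 10 cm above the rim; the program ends while still holding it there. Leave the other parts on the bench where they are.

Things in the scene. Friction and masses are not known exactly. Their poses are not given: they have to be found in the camera images.
- cap: Black plastic end cap: eight-sided cup, 50 mm across flats, 50 mm deep, walls 4, closed end 6 mm, 0.11 kg, mouth-down at the start. Origin: centre of its mouth (rim plane), 50 mm above the bench once mouth-up; z points out through the closed end (up at the start). Its x axis is square to one pair of flats, the others are 45, 90 and 135 degrees from it about z. It lies steadily on any flat.
- cap_middle (a point): Centre of the cap's outer volume, on its axis 25 mm from the mouth and 25 mm from the closed end; axes as cap.
- tray: Bare steel tray, 0.2 kg: plate 120 (x) by 60 (y) by 8 mm with an upright grip fin 36 (x) by 14 (y) mm at x = -15 mm, y = 0, its top 58 mm above the tray's underside. The pocket at x = +38 mm is a round recess 28 mm across, only 3 mm deep, with a loose steel ball that can roll in it and out over its rim. Origin: centre of the plate's underside, z up.
- tray_pocket (a point): Point on the pocket's axis 15 mm above the tray's underside: where the ball's centre is when the ball lies centred in the pocket (38 mm along the tray's x from its origin). Axes as tray.
- tray_grip (a point): Point in the middle of the fin (x = -15 mm, y = 0) 40 mm above the tray's underside, 18 mm below the fin's top; the fin's broad faces are 14 mm apart along y, so it is pinched along the tray's y. Axes as tray.
- ball_center (a point): Centre of the loose polished steel ball, 20 mm across, 33 g.
- cartridge: Silver bearing cartridge, stepped round body 62 mm across the flange, 42 mm high, standing on the bench; origin centre of underside. Leave it alone.
- collar: Brass lock collar, ring 44 mm outside, 26 mm inside, 14 mm high; origin centre of underside. Leave it alone.
- bush: White nylon bush, tube 30 mm outside, 18 mm inside, 24 mm high, upright; origin centre of underside. Leave it alone.
- spanner: Steel spanner about 170 mm long lying on the bench along its x axis. Leave it alone.
- grease: White jar with a grey cap, 64 mm across, 75 mm high; origin centre of underside. Leave it alone.
- holder: Fixed spring clip tool holder, base 70 (x) by 110 (y) mm, with a chrome punch upright in its clips, 134 mm high in all; origin centre of underside.
Things that resemble listed ones, but are neither listed nor needed, are in the scene too. What is shaped like the tray but blue or orange is not meant.

How it is judged:
By the outcome, as a careful person would: the job done as asked, in the order asked, and still so for the second after the job is handed in, while the arm keeps its last pose, push and grip.
It also fails if it takes over 72 s, if anything falls off the work surface, if the arm or the gripper's body presses on something with over 40 N, if the wrist force passes 120 N, or if a joint passes its speed limit or range.

### The arm

A 6-joint arm with a two-finger parallel gripper is mounted at the origin on the work surface. World frame = base frame: x ahead of the robot, y to its left, z up, the work surface at z = 0. Lengths are in m, angles in rad, forces in N, time in s.
With the tool pointing down it reaches from about 0.275 to 0.75 m from the base axis. Payload 10.2 kg.
Tool frame: the origin (TCP) lies midway between the tips of the shut fingers; the grasp point (between the pads) lies 19 mm behind it (env.hold_point_z is the distance from the TCP to the grasp point, in m); x points along the fingers, z is the direction in which the jaws open and shut, and the axes are right-handed (so a half turn about x gives the same grasp; the last joint's range is limited). The gripper opens to 85 mm and grips with 20 to 120 N. Pads are 22 mm wide; open, the fingers measure 114 mm over their backs; the gripper's body (76 mm by 85 mm) begins 54 mm behind the grasp point. The pads swing forward as they close: fully open they stand 13 mm farther back than shut.
Start: joints at [-1.373, 0.313, 1.498, -0, 1.331, -0.223], TCP at [0.214, -0.479, 0.231] pointing down, gripper open.
Joint ranges: [-2.94, 2.94], [-0.97, 2.17], [0.19, 2.56], [-1.23, 4.37], [0.02, 3.11], [-2.88, 2.88]. Speed limits (rad/s): [2.39, 2.39, 3.01, 3.14, 3.14, 3.14].

### API

Orientations are given as a unit quaternion [x, y, z, w].
In Python, from bench import env, kinematics, monitor, eyes, job gives the robot as it stands. The module is installed in compiled form; this text tells all that it offers. Calls block until the motion is done:
- env.reach(position, orientation): joint-space move of the TCP to a pose.
- env.movel(position, velocity=0.15, frame=None, guard=None): straight line of the TCP; frame=None keeps the orientation; velocity is the mean speed in m/s. With guard (N) it stops when the force on the tool has changed by that much, and returns True; else False.
- env.set_joints(angles): joint-space move.
- env.release() and env.close_gripper(effort=None): open the fingers fully, or close them until they stop; effort is the grip in N (None keeps the last).
- env.hold(seconds).
- kinematics.ik(position, orientation): joint angles nearest the present ones, or None.
- monitor.sense(): the state.
- eyes.grab_frame(name): name is "side" or "top" or "wrist"; returns a dict with "frame" (400x640x3 uint8, red, green, blue), "mtx" (3x3 intrinsics, pixels), "view" (4x4, takes a point from world to camera coordinates). Camera axes: x right, y down, z forward; pixel columns grow to the right and rows downward; lengths in m; the calibration is good to about 2 mm. A picture is of the moment at which its call begins. There is no depth.
A pose or a line that the arm cannot do raises env.MotionError and nothing moves.
- job.hand_in(): hands the job in, once; it reports no verdict.
The state is a dict: "clock": time; "joints": joint angles; "qvel": joint speeds; "joint_efforts": joint torques, N m; "position": TCP position; "ee_rot": TCP orientation; "contact_force": force on the tool from outside, world axes, zero at the start; "ft_torque": the same for the moment, N m; "finger_gap": opening from 0.0 (shut) to 1.0 (fully open).
Only numpy, scipy, OpenCV 4.12 (cv2) and the standard library are available. Lean on these libraries where they do the work, as an engineer would, in place of code of your own. Each camera call takes 0.05 s, during which the arm holds its last target.

## Working session

There is one attempt and no reset: what is moved stays moved. The work goes in short steps, each a Python script; the robot and the scene stay as the last script left them, time stands still between calls to the robot, and variables do not carry over. Pictures are saved under pics/ and viewed, and the job is handed in when it is done.

```bash
mkdir -p pics; ls
python3 - <<'E'
from bench import env, kinematics, monitor, eyes, job
import cv2
for n in ("side","top","wrist"):
    f=eyes.grab_frame(n); cv2.imwrite(f"pics/{n}0.png",f["frame"][:,:,::-1]); print(n,f["mtx"].round(1).tolist(),f["view"].round(3).tolist())
s=monitor.sense(); print(s, env.hold_point_z)
E
```

```text
pics
side [[394.2, 0.0, 315.2], [0.0, 394.2, 203.6], [0.0, 0.0, 1.0]] [[-0.9, -0.435, -0.007, 0.495], [-0.232, 0.495, -0.837, 0.132], [0.368, -0.752, -0.546, 0.825], [0.0, 0.0, 0.0, 1.0]]
top [[387.1, 0.0, 318.6], [0.0, 387.1, 197.5], [0.0, 0.0, 1.0]] [[0.018, -1.0, 0.026, 0.035], [-0.988, -0.021, -0.152, 0.513], [0.152, -0.023, -0.988, 0.824], [0.0, 0.0, 0.0, 1.0]]
wrist [[303.4, 0.0, 319.6], [0.0, 303.4, 200.1], [0.0, 0.0, 1.0]] [[0.408, -0.913, -0.0, -0.524], [-0.881, -0.393, 0.261, -0.033], [-0.239, -0.106, -0.965, 0.379], [0.0, 0.0, 0.0, 1.0]]
{'clock': 0.15, 'joints': array([-1.37340207e+00,  3.13321971e-01,  1.49823303e+00, -8.39381498e-06,
        1.33097585e+00, -2.23399010e-01]), 'qvel': array([-0.00089515, -0.00128582, -0.00311947, -0.00057891,  0.00066955,
       -0.0010392 ]), 'joint_efforts': array([ 2.28555138e-03, -4.12367928e+01, -2.59796244e+01, -1.39276835e-04,
        3.23816734e-03, -1.93909631e-05]), 'position': array([ 0.21440608, -0.47902846,  0.2308774 ]), 'ee_rot': array([ 0.38478511,  0.59363184, -0.38431397,  0.59316475]), 'contact_force': array([-0.57217731, -0.06640889, -0.63374283]), 'ft_torque': array([-0.04570246, -0.0459245 , -0.08597678]), 'finger_gap': 1.0006463576730549} 0.0187
```

View pics/side0.png

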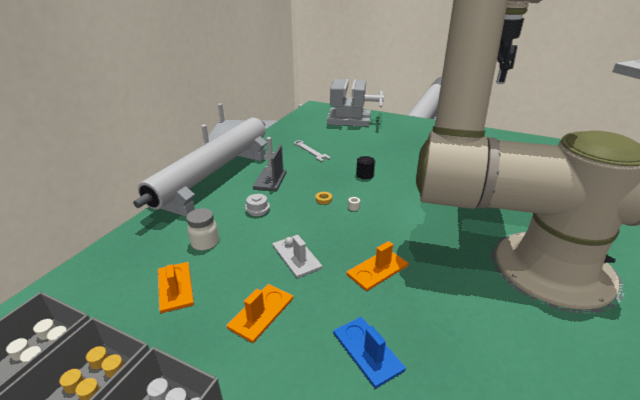

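View pics/top0.png

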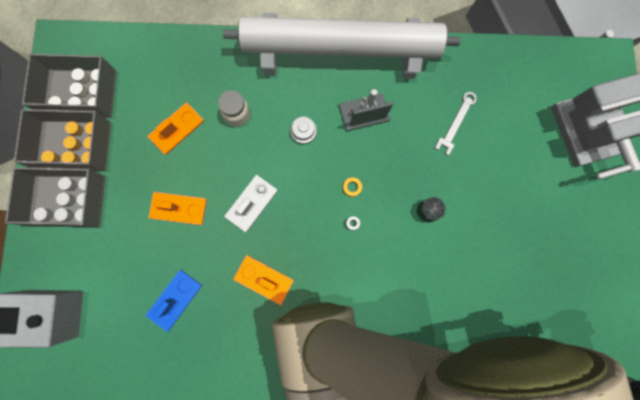

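View pics/wrist0.png

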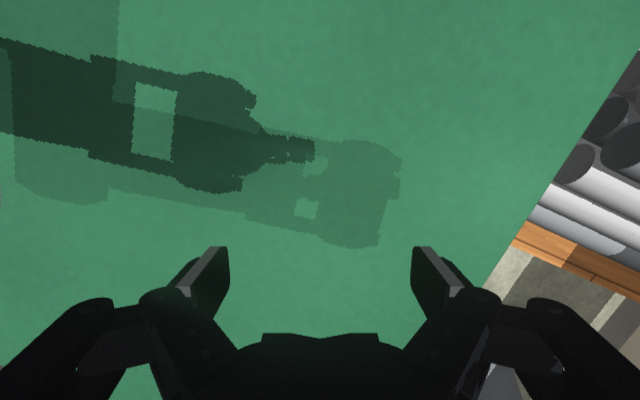

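Side view: the cap is the black piece at (366,168), and the bare steel tray with its ball is at (297,255). Top view: the cap is at (431,209), the tray at (251,203), the ball at (261,189) and the fin at (244,209). The wrist view shows only bench. I'll triangulate rough positions first, then look with the wrist camera.

```bash
cat > h.py <<'E'
from bench import env, kinematics, monitor, eyes, job
import numpy as np, cv2
from scipy.spatial.transform import Rotation as R
def grab(n,save=None):
    f=eyes.grab_frame(n)
    if save: cv2.imwrite(f"pics/{save}.png",f["frame"][:,:,::-1])
    return f
def cen(f): V=f["view"]; return -V[:3,:3].T@V[:3,3]
def ray(f,px):
    d=f["view"][:3,:3].T@np.linalg.inv(f["mtx"])@np.array([px[0],px[1],1.]); return cen(f),d/np.linalg.norm(d)
def onz(f,px,z): c,d=ray(f,px); return c+d*(z-c[2])/d[2]
def tri(*fp):
    A=np.zeros((3,3));b=np.zeros(3)
    for f,p in fp:
        c,d=ray(f,p);M=np.eye(3)-np.outer(d,d);A+=M;b+=M@c
    x=np.linalg.solve(A,b)
    return x,[round(1000*float(np.linalg.norm((np.eye(3)-np.outer(d,d))@(x-c))),1) for c,d in (ray(f,p) for f,p in fp)]
def proj(f,P):
    P=np.atleast_2d(P); q=(f["view"][:3,:3]@P.T).T+f["view"][:3,3]; q=(f["mtx"]@q.T).T; return q[:,:2]/q[:,2:]
def quat(xd,zd):
    "tool orientation from finger direction xd and jaw direction zd"
    x=np.array(xd,float);x/=np.linalg.norm(x); z=np.array(zd,float); z-=x*(x@z); z/=np.linalg.norm(z)
    return R.from_matrix(np.c_[x,np.cross(z,x),z]).as_quat()
E
python3 - <<'E'
from h import *
s=grab("side");t=grab("top")
for n,a,b in (("cap",(366,168),(431,209)),("ball",(290,242),(261,189)),("grip",(299,250),(244,209)),("bush",(354,204),(353,223))):
    print(n,*tri((s,a),(t,b)), onz(t,b,0.03))
st=monitor.sense(); print(R.from_quat(st["ee_rot"]).as_matrix().round(3)); w=grab("wrist"); M=R.from_quat(st["ee_rot"]).as_matrix(); print("cam in tool",M.T@(cen(w)-st["position"]), (w["view"][:3,:3]@M).round(3))
E
```

```text
cap [ 0.49131256 -0.21311372  0.02054916] [3.0, 3.0] [ 0.49298629 -0.20926125  0.03      ]
ball [0.53057459 0.1761298  0.01297331] [2.8, 2.8] [0.53029738 0.17503321 0.03      ]
grip [0.48480402 0.21102607 0.03158061] [0.8, 0.8] [0.48421458 0.21097802 0.03      ]
bush [ 0.45820321 -0.035693    0.00866151] [1.6, 1.6] [ 0.45779758 -0.03280556  0.03      ]
[[-0.     0.913  0.408]
 [ 0.001  0.408 -0.913]
 [-1.     0.    -0.001]]
cam in tool [-0.14325425  0.06603539 -0.00090834] [[-0.001 -0.001  1.   ]
 [-0.261 -0.965 -0.001]
 [ 0.965 -0.261  0.   ]]
```

Run:
```python
from h import *
import pickle
a=np.arctan2(-.213,.492); y=np.array([np.cos(a),np.sin(a),0]); q=quat([0,0,-1],[np.sin(a),-np.cos(a),0])
c=np.array([.492,-.212,0]); out=[]
for k,off in enumerate(([0,0,.2],list(-.07*y[:2])+[.2])):
    env.reach(c+off,q); out.append(grab("wrist",f"wcap{k}"))
pickle.dump(out,open("wcap.pkl","wb")); print(monitor.sense()["clock"],monitor.sense()["joints"].round(2), monitor.sense()["position"])
im=[cv2.cvtColor(o["frame"],cv2.COLOR_RGB2BGR) for o in out]
cv2.imwrite("pics/wc.png",cv2.resize(np.vstack(im),(480,600)))
```

```text
2.225 [-0.66  0.21  1.71  0.    1.21  1.32] [ 0.42800044 -0.18502146  0.20047696]
```

View pics/wcap0.png

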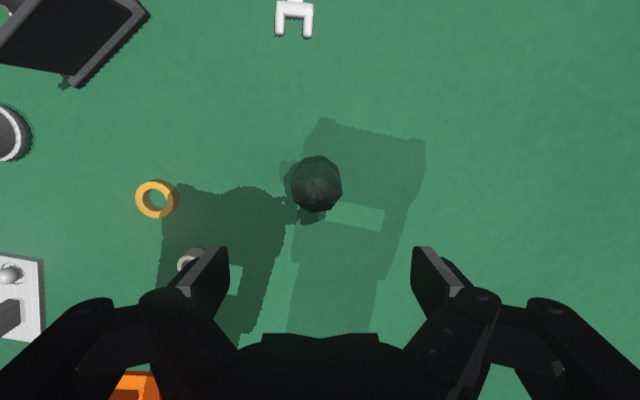

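View pics/wcap1.png

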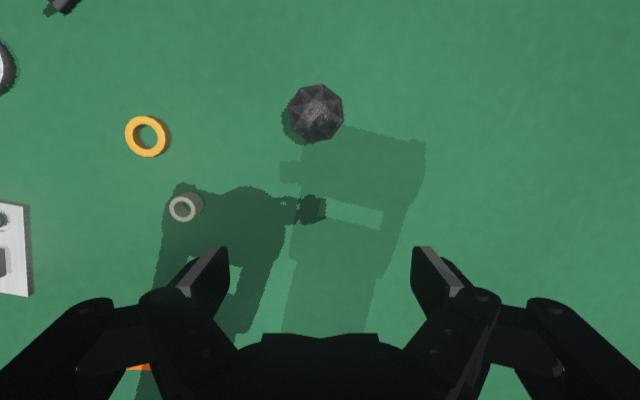

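Run:
```python
from h import *
import pickle
o=pickle.load(open("wcap.pkl","rb"))
tiles=[]
for f,(u,v) in zip(o,((316,184),(315,113))):
    c=f["frame"][v-40:v+40,u-40:u+40,::-1]; c=np.clip(c.astype(float)*2,0,255).astype(np.uint8)
    tiles.append(cv2.resize(c,(390,390),interpolation=cv2.INTER_CUBIC))
cv2.imwrite("pics/wcz.png",np.hstack(tiles))
```

```text
(no output)
```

View pics/wcz.png

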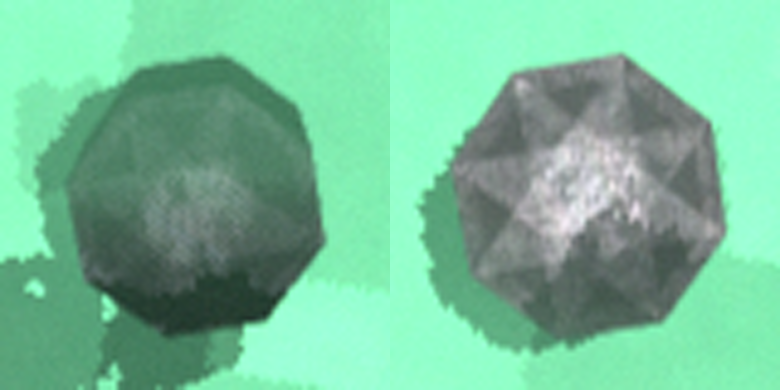

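Run:
```python
from h import *
import pickle
o=pickle.load(open("wcap.pkl","rb"))
P=[];tiles=[]
for f,(u,v) in zip(o,((316,184),(315,113))):
    c=f["frame"][v-40:v+40,u-40:u+40].astype(float)
    r=(c[...,1]+2)/(np.maximum(c[...,0],c[...,2])+2)   # green ratio
    m=(cv2.GaussianBlur(r,(3,3),0)<1.3).astype(np.uint8)
    m=cv2.morphologyEx(m,cv2.MORPH_OPEN,np.ones((3,3)))
    cs,_=cv2.findContours(m,cv2.RETR_EXTERNAL,cv2.CHAIN_APPROX_NONE)
    k=max(cs,key=cv2.contourArea); h=cv2.convexHull(k)
    p=cv2.approxPolyDP(h,2.0,True)[:,0]+[u-40,v-40]; P.append(p); print(cv2.contourArea(k),len(p),p.tolist(), np.round(np.percentile(r,[5,20,50,90]),2))
    tiles.append(cv2.resize(m*255,(300,300)))
cv2.imwrite("pics/m.png",np.hstack(tiles))
```

```text
2083.5 8 [[323, 161], [340, 174], [342, 194], [330, 209], [307, 212], [292, 201], [289, 181], [302, 163]] [1.1  1.21 1.32 1.34]
2589.0 8 [[323, 83], [341, 97], [344, 121], [332, 138], [307, 142], [291, 130], [286, 106], [300, 87]] [0.99 1.02 1.32 1.34]
```

View pics/m.png

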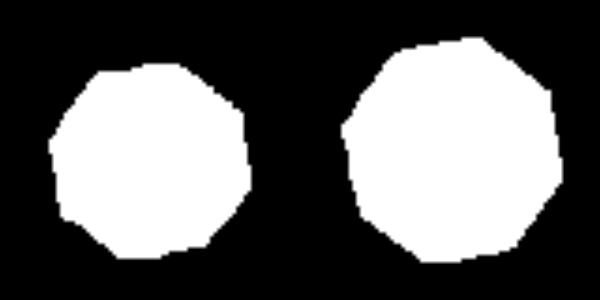

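Run:
```python
from h import *
import pickle
o=pickle.load(open("wcap.pkl","rb"))
for a,b in (((342,194),(344,121)),((330,209),(332,138)),((307,212),(307,142)),((292,201),(291,130))): print(*tri((o[0],a),(o[1],b)))
V=np.array([[323,83],[341,97],[344,121],[332,138],[307,142],[291,130],[286,106],[300,87]])+.0
W=np.array([onz(o[1],p,.05)[:2] for p in V]); c=W.mean(0); d=W-c; z=d[:,0]+1j*d[:,1]
print(c,np.abs(z).round(4)); ph=np.angle(((z/abs(z))**8).mean())/8; print("vertex ang mod45",np.degrees(ph),"flat normal mod45",np.degrees(ph)+22.5)
s=np.array([5,5])
```

```text
[ 0.47634632 -0.22995075  0.0513875 ] [0.3, 0.3]
[ 0.4666301  -0.21329996  0.05136513] [0.7, 0.7]
[ 0.47242994 -0.19016962  0.04892602] [0.4, 0.4]
[ 0.48869897 -0.18072484  0.04734614] [0.4, 0.4]
[ 0.49310678 -0.2086336 ] [0.0274 0.0276 0.0276 0.0274 0.0275 0.0277 0.0281 0.0271]
vertex ang mod45 7.819678169544673 flat normal mod45 30.319678169544673
```

```bash
cat >> h.py <<'E'
CAP=np.array([.4931,-.2086,.025]); PHI=np.radians(-14.7)
E0=np.array([np.cos(PHI),np.sin(PHI),0]); JZ=np.array([np.sin(PHI),-np.cos(PHI),0])
def tq(th,s=1,e=E0,j=JZ):
    d=np.array([0,0,-1])*np.cos(th)+np.sin(th)*e
    return d,quat(d,s*j)
E
python3 - <<'E'
from h import *
for ph in (-14.7,-59.7,30.3,75.3):
  p=np.radians(ph); e=np.array([np.cos(p),np.sin(p),0]); j=np.array([np.sin(p),-np.cos(p),0])
  for s in (1,-1):
    for th in (-50,-40,0,40,50):
      d,q=tq(np.radians(th),s,e,j)
      r=[]
      for up,back in ((0,0),(0,.09),(.06,0)):
        k=kinematics.ik(CAP+d*(.0205-back)+[0,0,up],q); r.append(None if k is None else np.round(k,2).tolist())
      print(ph,s,th,r)
E
```

```text
-14.7 1 -50 [[-0.53, 1.06, 1.05, -0.22, 1.88, 1.33], [-0.5, 1.16, 0.69, -0.22, 2.14, 1.29], [-0.53, 0.98, 1.05, -0.22, 1.96, 1.31]]
-14.7 1 -40 [[-0.54, 0.96, 1.17, -0.18, 1.68, 1.33], [-0.52, 1.0, 0.9, -0.18, 1.92, 1.31], [-0.54, 0.88, 1.16, -0.18, 1.77, 1.31]]
-14.7 1 0 [[-0.62, 0.62, 1.69, -0.0, 0.83, 1.21], [-0.62, 0.48, 1.64, -0.0, 1.02, 1.21], [-0.62, 0.53, 1.66, -0.0, 0.96, 1.21]]
-14.7 1 40 [[-0.76, 0.54, 2.14, 2.05, 0.36, -0.9], [-0.85, 0.27, 2.27, 1.59, 0.37, -0.5], [-0.76, 0.38, 2.12, 1.57, 0.32, -0.4]]
-14.7 1 50 [[-0.8, 0.6, 2.21, 2.37, 0.61, -1.27], [-0.93, 0.34, 2.4, 2.13, 0.6, -1.12], [-0.8, 0.42, 2.21, 2.15, 0.49, -1.01]]
-14.7 -1 -50 [[-0.53, 1.06, 1.05, -0.22, 1.88, -1.81], [-0.5, 1.16, 0.69, -0.22, 2.14, -1.86], [-0.53, 0.98, 1.05, -0.22, 1.96, -1.83]]
-14.7 -1 -40 [[-0.54, 0.96, 1.17, -0.18, 1.68, -1.81], [-0.52, 1.0, 0.9, -0.18, 1.92, -1.83], [-0.54, 0.88, 1.16, -0.18, 1.77, -1.83]]
-14.7 -1 0 [[-0.62, 0.62, 1.69, -0.0, 0.83, -1.93], [-0.62, 0.48, 1.64, -0.0, 1.02, -1.93], [-0.62, 0.53, 1.66, -0.0, 0.96, -1.93]]
-14.7 -1 40 [[-0.76, 0.54, 2.14, 2.05, 0.36, 2.24]
[... 3145 characters left out ...]
 -0.94], [-0.91, 0.75, 1.52, 0.66, 1.51, -0.92]]
75.3 -1 -50 [[-0.28, 0.79, 1.68, -1.11, 1.03, -2.38], [-0.15, 0.7, 1.63, -0.97, 1.17, -2.47], [-0.28, 0.67, 1.68, -1.05, 1.08, -2.5]]
75.3 -1 -40 [[-0.34, 0.72, 1.7, -0.94, 0.91, -2.55], [-0.23, 0.62, 1.65, -0.82, 1.07, -2.63], [-0.34, 0.61, 1.69, -0.88, 0.99, -2.66]]
75.3 -1 0 [[-0.62, 0.62, 1.69, -0.0, 0.83, 2.78], [-0.62, 0.48, 1.64, -0.0, 1.02, 2.78], [-0.62, 0.53, 1.66, -0.0, 0.96, 2.78]]
75.3 -1 40 [[-0.87, 0.78, 1.57, 0.58, 1.29, 2.22], [-0.95, 0.71, 1.47, 0.52, 1.47, 2.26], [-0.87, 0.68, 1.56, 0.57, 1.38, 2.29]]
75.3 -1 50 [[-0.91, 0.85, 1.53, 0.66, 1.43, 2.16], [-1.0, 0.81, 1.41, 0.6, 1.59, 2.2], [-0.91, 0.75, 1.52, 0.66, 1.51, 2.23]]
```

```bash
sed -i 's/-14.7)/75.3)/' h.py
python3 - <<'E'
from h import *
d,q=tq(-np.pi/4)
env.reach(CAP-d*.14,q); env.movel(CAP+d*.0205,.12)
grab("side","g1s"); grab("top","g1t"); env.close_gripper(40); grab("wrist","g1w")
s=monitor.sense(); print(s["clock"],s["finger_gap"],s["contact_force"],s["joints"].round(2))
E
```

```text
5.0917 0.5800538523691005 [-0.90098918  1.29074957  2.82115406] [-0.31  0.75  1.69 -1.03  0.97  0.68]
```

View pics/g1s.png

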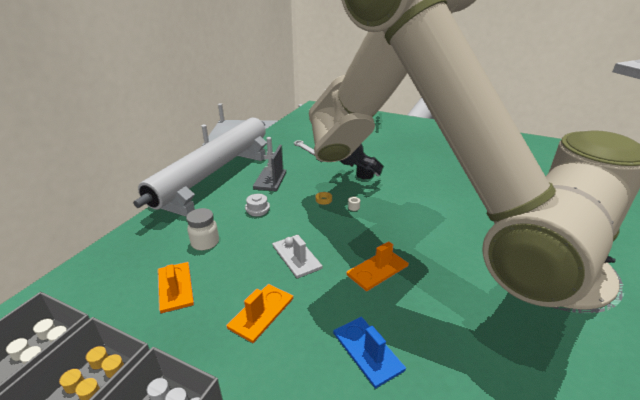

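View pics/g1w.png

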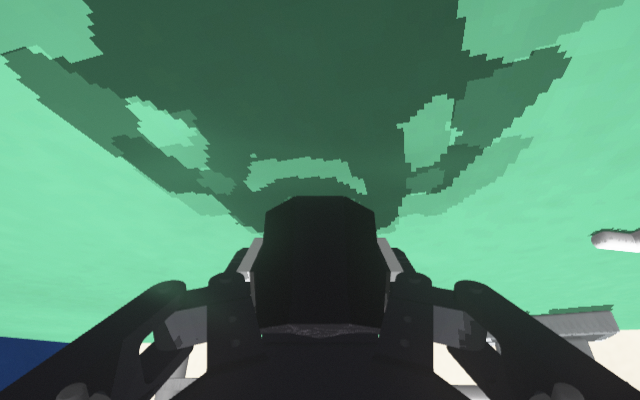

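The cap is held on its flats: the wrist view shows it between the pads at (320,265), and the gap is about 50 mm. Next is the first quarter turn.

Run:
```python
from h import *
d,q=tq(-np.pi/4)
up=np.array([0,0,.07])
env.movel(CAP+d*.0205+up,.15)
for th in np.radians([-15,15,45]):
    d,q=tq(th); env.movel(CAP+d*.0205+up,.10,q)
env.movel(CAP+d*.0205+[0,0,.006],.12)
g=env.movel(CAP+d*.0205-[0,0,.003],.02,guard=4)
s=monitor.sense(); print(g,s["position"]-(CAP+d*.0205),s["clock"],s["finger_gap"],s["contact_force"],s["joints"].round(2))
grab("side","g2s"); grab("wrist","g2w"); grab("top","g2t")
```

```text
True [ 0.00028392 -0.00026031  0.00085256] 8.8083 0.5820598878154285 [-0.41271691 -0.75125406  4.08837497] [-0.89  0.82  1.55  0.62  1.36 -0.95]
```

View pics/g2w.png

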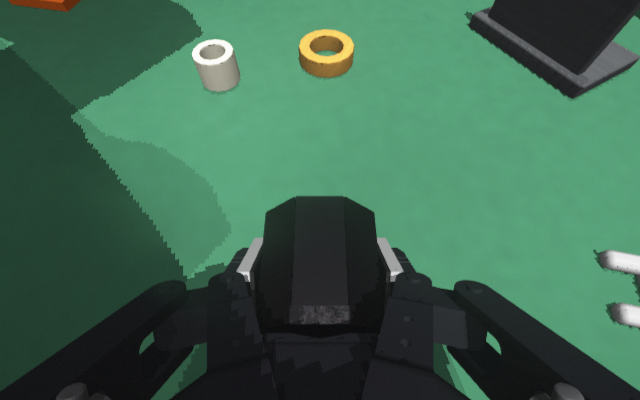

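View pics/g2s.png

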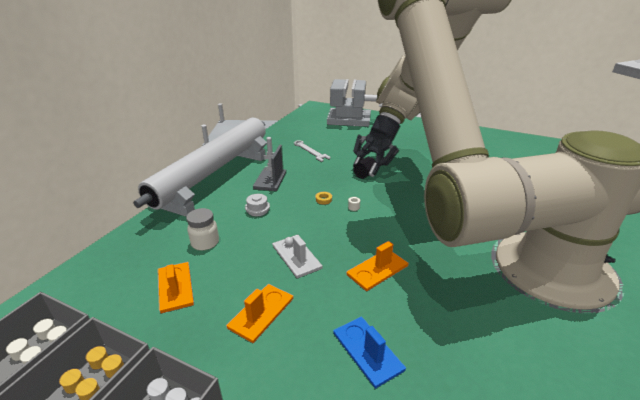

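Run:
```python
from h import *
import pickle
d,q=tq(np.pi/4)
env.release(); env.movel(CAP-d*.12,.15)
d0,q0=tq(0); env.reach(CAP-E0*.07+[0,0,.175],q0)
w=grab("wrist","g3w"); pickle.dump(w,open("g3w.pkl","wb")); grab("side","g3s")
print(monitor.sense()["clock"])
```

```text
11.175
```

View pics/g3w.png

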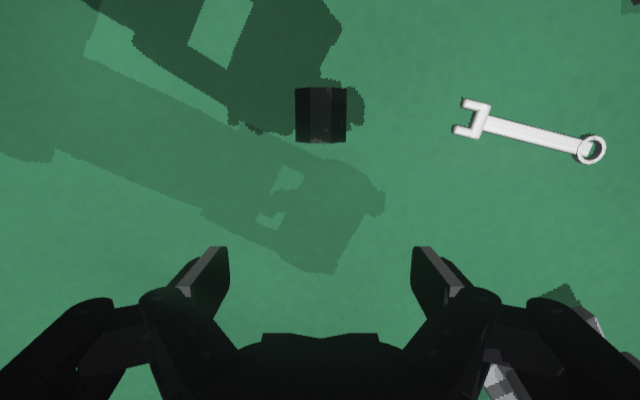

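The wrist view shows the cap lying on a flat with its outline square to the jaws, spanning (295..346, 88..142). Its closed end faces the gripper. I'll mask it and do the second quarter turn.

Run:
```python
from h import *
import pickle
f=pickle.load(open("g3w.pkl","rb"))
u,v=320,115;c=f["frame"][v-45:v+45,u-45:u+45].astype(float)
m=(((c[...,1]+2)/(np.maximum(c[...,0],c[...,2])+2))<1.2).astype(np.uint8); m=cv2.morphologyEx(m,cv2.MORPH_OPEN,np.ones((5,5)))
k=max(cv2.findContours(m,cv2.RETR_EXTERNAL,cv2.CHAIN_APPROX_NONE)[0],key=cv2.contourArea)
r=cv2.minAreaRect(k); ctr=np.array(r[0])+[u-45,v-45]; print(r,ctr)
for z in (.025,.035,.05): p=onz(f,ctr,z); print(z,p, "along e",(p-CAP)@E0,"along j",(p-CAP)@JZ)
```

```text
((52.5, 44.5), (55.0, 37.0), 90.0) [327.5 114.5]
0.025 [ 0.50038007 -0.20915922  0.025     ] along e 0.0013064602092592574 along j 0.007183687672982093
0.035 [ 0.50010423 -0.20919319  0.035     ] along e 0.001203602797580363 along j 0.006925496869298086
0.05 [ 0.49969047 -0.20924415  0.05      ] along e 0.0010493166800619933 along j 0.006538210663771968
```

The mask lost the left face (37 px wide against 51), so I use the outline I read by eye: centre at column 320.5. That puts the cap within about 1 mm of where it was expected.

Run:
```python
from h import *
import pickle
d,q=tq(-np.pi/4); C=CAP+E0*.001; up=np.array([0,0,.07])
env.reach(C-d*.14,q); env.movel(C+d*.0205,.12); env.close_gripper(40)
print(monitor.sense()["finger_gap"])
env.movel(C+d*.0205+up,.15)
for th in np.radians([-15,15,45]):
    d,q=tq(th); env.movel(C+d*.0205+up,.10,q)
env.movel(C+d*.0205+[0,0,.006],.12)
g=env.movel(C+d*.0205-[0,0,.003],.02,guard=4)
s=monitor.sense(); print(g,s["position"]-(C+d*.0205),s["finger_gap"],s["contact_force"])
grab("wrist","g4w")
env.release(); env.movel(C-d*.12,.15)
d0,q0=tq(0)
o=[]
for k,off in enumerate((-E0*.07+[0,0,.175],[0,0,.175])):
    env.reach(CAP+off,q0); o.append(grab("wrist",f"g5w{k}"))
o.append(grab("side","g5s")); o.append(grab("top","g5t")); pickle.dump(o,open("g5.pkl","wb"))
print(monitor.sense()["clock"])
```

```text
0.580780040751205
True [ 0.00035718 -0.00031375  0.00161826] 0.5827218123923367 [ 0.71867732 -1.18273332  3.81760172]
20.5
```

View pics/g5w0.png

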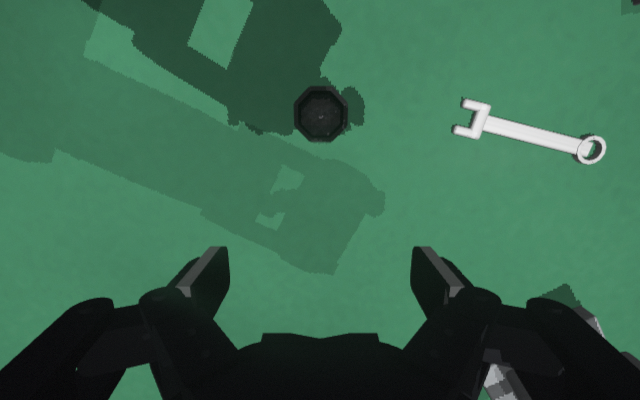

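View pics/g5s.png

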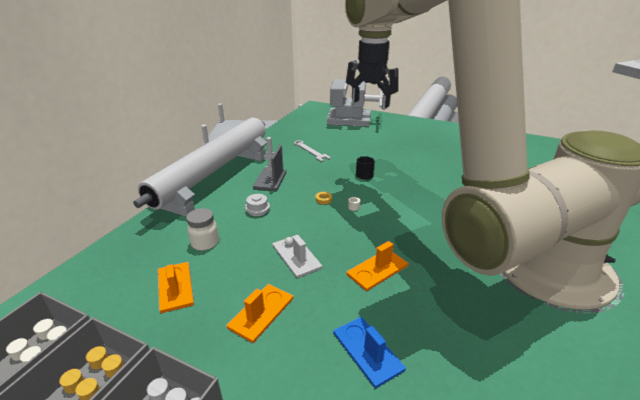

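The wrist view shows the cap mouth-up with an open octagonal rim around (321,114). Next I'll measure the rim from both wrist views and move over to look at the tray.

Run:
```python
from h import *
import pickle
o=pickle.load(open("g5.pkl","rb"))
tiles=[]
for f,(u,v) in zip(o[:2],((321,114),(321,190))):
    c=f["frame"][v-45:v+45,u-45:u+45][...,::-1]; tiles.append(cv2.resize(np.clip(c.astype(float)*2.2,0,255).astype(np.uint8),(390,390),interpolation=cv2.INTER_CUBIC))
cv2.imwrite("pics/rimz.png",np.hstack(tiles))
# tray views
g=np.array([.4848,.211]); b=np.array([.5306,.176]); x=(b-g)/np.linalg.norm(b-g); print(np.degrees(np.arctan2(x[1],x[0])))
a=np.arctan2(x[1],x[0])
# jaw axis along tray y ; tool y = tray x
q=quat([0,0,-1],[np.sin(a),-np.cos(a),0])
T=np.array([g[0],g[1],0])
res=[]
for k,off in enumerate(([0.,0,.22],[-.06*x[0],-.06*x[1],.22])):
    env.reach(T+off,q); res.append(grab("wrist",f"t{k}"))
pickle.dump(res,open("tray.pkl","wb")); s=monitor.sense(); print(s["clock"],s["joints"].round(2))
```

```text
-37.38677823403341
23.3083 [ 0.28  0.27  1.58 -0.    1.29  2.5 ]
```

View pics/rimz.png

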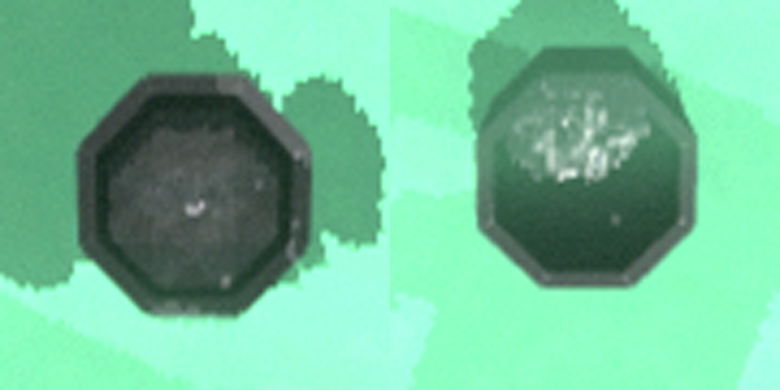

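View pics/t0.png

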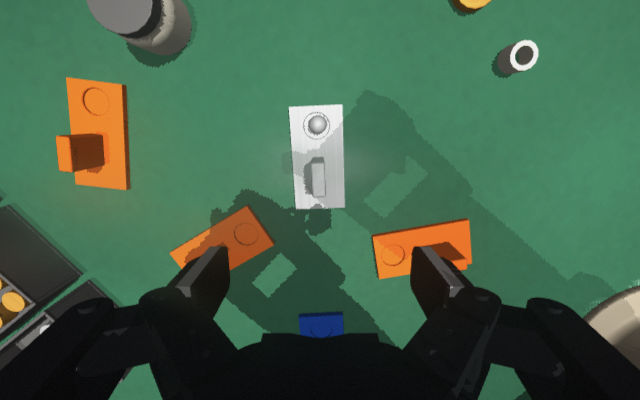

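View pics/t1.png

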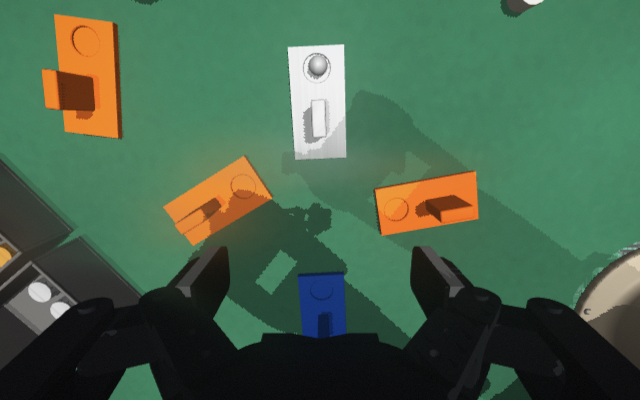

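The wrist views of the tray show:
- **t0:** plate corners about (289,106), (343,104), (345,208), (295,209), ball at (318,124), fin at (318,177).
- **t1:** plate corners about (288,45), (344,44), (347,157), (295,160), ball at (318,66).
- **Rim crop:** the rim vertices are clear in both places.

Now the refinement.

Run:
```python
from h import *
import pickle
o=pickle.load(open("g5.pkl","rb"))[:2]; t=pickle.load(open("tray.pkl","rb"))
# rim vertices read from zoom (scale 390/90)
k=90/390
V0=np.array([(150,75),(250,73),(312,152),(310,240),(237,318),(150,316),(79,243),(78,152)])*k+[321-45,114-45]-.5+.5*k
V1=np.array([(695,225),(632,287),(545,287),(478,225)],float); V1[:,0]-=390; V1=V1*k+[321-45,190-45]-.5+.5*k
for a,b in zip(V0[[3,4,5,6]],V1): print("rim",*tri((o[0],a),(o[1],b)))
W=np.array([onz(o[0],p,.05)[:2] for p in V0]); print("rim centre",W.mean(0),np.hypot(*(W-W.mean(0)).T).round(4))
W=np.array([onz(o[1],p,.05)[:2] for p in V1]); print("lower mid",W.mean(0))
def quad(f,box):
    x0,y0,x1,y1=box; c=f["frame"][y0:y1,x0:x1].astype(float)
    m=((c[...,1]+2)/(np.maximum(c[...,0],c[...,2])+2)<1.12).astype(np.uint8)
    m=cv2.morphologyEx(cv2.morphologyEx(m,cv2.MORPH_CLOSE,np.ones((5,5))),cv2.MORPH_OPEN,np.ones((7,7)))
    q=max(cv2.findContours(m,cv2.RETR_EXTERNAL,cv2.CHAIN_APPROX_NONE)[0],key=cv2.contourArea)
    h=cv2.convexHull(q); p=cv2.approxPolyDP(h,6,True)[:,0]+[x0,y0]
    return p,m
Q0,m0=quad(t[0],(275,92,358,222)); Q1,m1=quad(t[1],(275,30,360,172)); print(Q0.tolist(),Q1.tolist())
tl=[]
for f,m,(x0,y0,x1,y1) in ((t[0],m0,(275,92,358,222)),(t[1],m1,(275,30,360,172))):
    c=cv2.resize(f["frame"][y0:y1,x0:x1,::-1],None,fx=4,fy=4,interpolation=cv2.INTER_CUBIC); tl.append(c[:520])
h=min(x.shape[0] for x in tl); cv2.imwrite("pics/tz.png",np.hstack([x[:h] for x in tl])); cv2.imwrite("pics/tm.png",np.hstack([m0[:130]*255,m1[:130]*255]))
```

```text
rim [ 0.51496012 -0.22200721  0.05465619] [0.1, 0.1]
rim [ 0.49668629 -0.23473596  0.04708364] [0.6, 0.6]
rim [ 0.47767385 -0.22918963  0.04880547] [0.0, 0.0]
rim [ 0.46707109 -0.21020301  0.05170583] [0.1, 0.1]
rim centre [ 0.4936974  -0.20744478] [0.0266 0.0276 0.0265 0.0263 0.027  0.0269 0.027  0.0268]
lower mid [ 0.48926792 -0.22417333]
[[341, 104], [344, 207], [296, 209], [289, 107]] [[343, 44], [345, 157], [295, 159], [288, 47]]
```

View pics/tz.png

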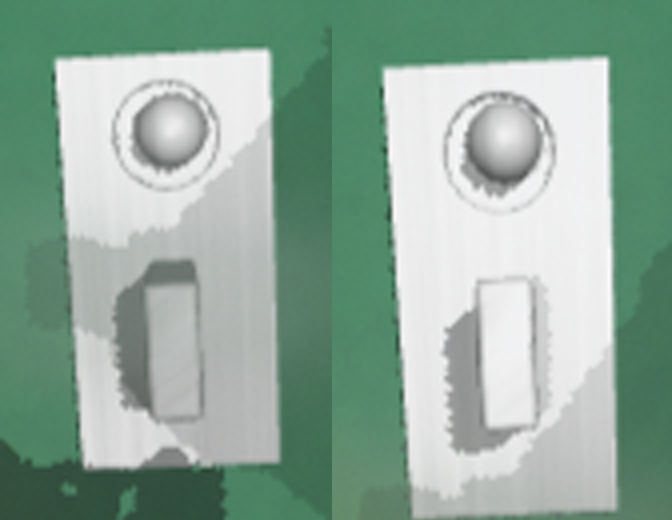

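View pics/tm.png

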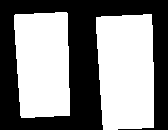

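Run:
```python
from h import *
import pickle
t=pickle.load(open("tray.pkl","rb"))
cv=lambda P,o: np.array(P,float)/4+o-.375
A=cv([(147,283),(196,281),(204,417),(152,421)],[275,92]); B=cv([(146,280),(197,277),(206,428),(154,430)],[275,30])
for a,b in zip(A,B): print("fin",*tri((t[0],a),(t[1],b)))
c0,c1=A.mean(0),B.mean(0); F,e=tri((t[0],c0),(t[1],c1)); print("fin centre",F,e)
for f,M in zip(t,(A,B)):
    w=np.array([onz(f,p,.058)[:2] for p in M]); dx=(w[0]+w[1]-w[2]-w[3])/2; print(w.mean(0),np.linalg.norm(dx),np.degrees(np.arctan2(dx[1],dx[0])),np.linalg.norm(w[1]-w[0]))
Q=[np.array(q,float)for q in ([[289,107],[341,104],[344,207],[296,209]],[[288,47],[343,44],[345,157],[295,159]])]
for a,b in zip(*Q): print("plate",*tri((t[0],a),(t[1],b)))
for f,M in zip(t,Q):
    w=np.array([onz(f,p,.008)[:2] for p in M]); dx=(w[0]+w[1]-w[2]-w[3])/2; u=dx/np.linalg.norm(dx); print("plate",w.mean(0),np.linalg.norm(dx),np.degrees(np.arctan2(dx[1],dx[0])),np.linalg.norm(w[1]-w[0]),"grip",w.mean(0)-.015*u,"pocket",w.mean(0)+.038*u)
r=[cv([(166,134)],[275,92])[0],cv([(167,151)],[275,30])[0]]; b=[cv([(170,131)],[275,92])[0],cv([(173,141)],[275,30])[0]]
print("ring",*tri((t[0],r[0]),(t[1],r[1])),onz(t[1],r[1],.008)); print("ball",*tri((t[0],b[0]),(t[1],b[1])))
```

```text
fin [0.50760694 0.20453705 0.05463487] [0.1, 0.1]
fin [0.50058361 0.19429796 0.05563815] [0.2, 0.2]
fin [0.47082913 0.21416342 0.05538492] [0.1, 0.1]
fin [0.47860083 0.22485901 0.058277  ] [0.3, 0.3]
fin centre [0.48959789 0.20934208 0.05602528] [0.0, 0.0]
[0.48967955 0.20924478] 0.0356837498348469 -34.853471057473506 0.012359117807416706
[0.48936985 0.20949834] 0.03537587398494003 -34.06667886774349 0.012224676492783294
plate [0.56715817 0.19107471 0.01073021] [0.0, 0.0]
plate [0.53440956 0.14302101 0.00956229] [0.3, 0.3]
plate [0.43603801 0.21148854 0.00845099] [0.2, 0.2]
plate [0.46971637 0.25929048 0.00918157] [0.1, 0.1]
plate [0.50179868 0.20131321] 0.11974110484828117 -34.7570955092982 0.05826171989170476 grip [0.48947503 0.20986469] pocket [0.53301858 0.17964946]
plate [0.50199924 0.20115566] 0.11994223207727646 -35.04657113426202 0.058766699105132325 grip [0.48971896 0.20976929] pocket [0.53310929 0.17933446]
ring [0.53332007 0.17915135 0.00836555] [0.0, 0.0] [0.53336137 0.17911542 0.008     ]
ball [0.53324064 0.17738254 0.01793697] [0.2, 0.2]
```

```bash
cat >> h.py <<'E'
YAW=np.radians(-34.85); TX=np.array([np.cos(YAW),np.sin(YAW),0]); GR=np.array([.4896,.2096,.0213])
QT=quat([0,0,-1],[np.sin(YAW),-np.cos(YAW),0])
RIM=np.array([.4937,-.2074,0])
E
python3 - <<'E'
from h import *
env.reach(GR+[0,0,.12],QT); env.movel(GR+[0,0,.05],.15); env.movel(GR,.06)
grab("wrist","t2"); env.close_gripper(60); s=monitor.sense(); print(s["finger_gap"],s["contact_force"])
grab("wrist","t3"); env.movel(GR+[0,0,.012],.02); env.hold(.3); grab("wrist","t4"); grab("side","t4s"); s=monitor.sense();print(s["contact_force"],s["clock"],s["joints"].round(2))
import cv2
a,b=[cv2.imread(f"pics/{n}.png")[100:400,120:520] for n in("t3","t4")]; cv2.imwrite("pics/t34.png",np.hstack([a,b]))
E
```

```text
0.1575131576321496 [-0.91070122 -0.04223027  1.78680277]
[ 0.10530458 -0.4403802  -1.69694954] 27.3 [ 0.18  0.57  1.69 -0.    0.88  2.36]
```

View pics/t34.png

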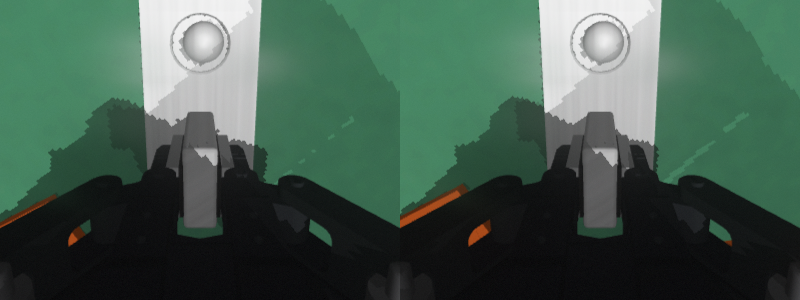

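View pics/t4s.png

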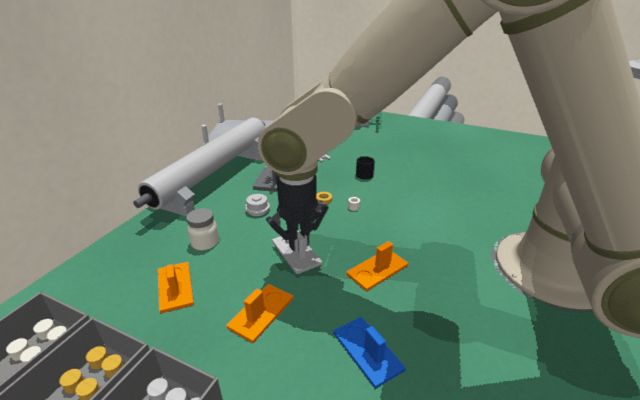

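The tray lifts without any shift in the gripper: both wrist crops look the same, with the ring at (320,142) and the ball inside it. Next I carry it over slowly.

Run:
```python
from h import *
import pickle
env.movel(GR+[0,0,.155],.05)
F=RIM-.053*TX+[0,0,.0213+.155]
print(kinematics.ik(F,QT))
env.movel(F,.06); env.hold(.5)
o=[grab(n,"f_"+n) for n in("wrist","side","top")]; pickle.dump(o,open("fin.pkl","wb"))
s=monitor.sense(); print(s["clock"],s["position"]-F,s["joints"].round(2),R.from_quat(s["ee_rot"]).as_matrix().round(4).tolist())
```

```text
[-6.17580676e-01  2.75510977e-01  1.69908570e+00 -4.44089210e-16
  1.16699597e+00  1.56146290e+00]
37.5833 [-1.14352694e-05 -6.66763109e-06  4.87910522e-06] [-0.62  0.28  1.7  -0.    1.17  1.56] [[-0.0, 0.8206, -0.5715], [0.0, -0.5715, -0.8206], [-1.0, -0.0, 0.0]]
```

View pics/f_wrist.png

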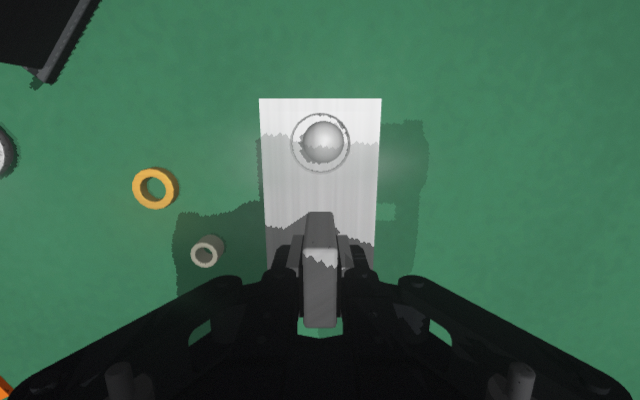

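View pics/f_side.png

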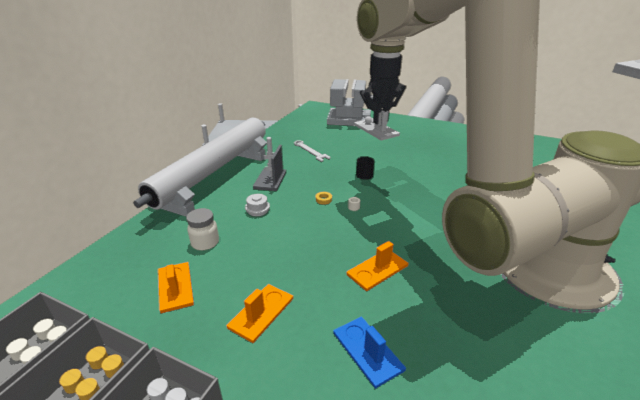

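View pics/f_top.png

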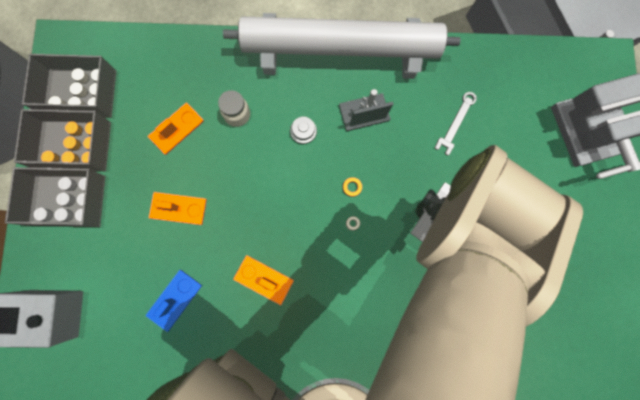

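The wrist view shows the ball inside the ring at (320,142), with the plate's front corners at (259,98) and (382,98). The side view shows the tray and ball at (369,121) above the cap at (366,168). I'll lower 5 mm to the 10 cm height and check level and centring numerically.

Run:
```python
from h import *
import pickle
F=RIM-.053*TX+[0,0,.0213+.150]
env.movel(F,.02); env.hold(.5)
w,s=grab("wrist","h_w"),grab("side","h_s"); print(monitor.sense()["clock"]); pickle.dump((w,s),open("h.pkl","wb"))
print("ring on plane",onz(w,(320.3,142.5),.158),"want",RIM)
print("side pred pocket",proj(s,RIM+[0,0,.158]),"rim",proj(s,RIM+[0,0,.05]),"ball",proj(s,RIM+[0,0,.165]))
TY=np.array([-TX[1],TX[0],0]);O=RIM-.038*TX
print("side pred corners",proj(s,[O+a*TX+b*TY+[0,0,.158] for a,b in((.06,.03),(.06,-.03),(-.06,-.03),(-.06,.03))]).round(1).tolist())
print("wrist pred corners",proj(w,[O+a*TX+b*TY+[0,0,.158] for a,b in((.06,.03),(.06,-.03),(0,-.03),(0,.03))]).round(1).tolist())
c=s["frame"][90:190,320:420,::-1]; c2=w["frame"][80:280,230:410,::-1]
cv2.imwrite("pics/hz.png",np.hstack([cv2.resize(c,(400,400),interpolation=cv2.INTER_CUBIC),cv2.resize(c2,(360,400),interpolation=cv2.INTER_CUBIC)]))
```

```text
38.5833
ring on plane [ 0.49399623 -0.20761571  0.158     ] want [ 0.4937 -0.2074  0.    ]
side pred pocket [[366.52864473 123.95706909]] rim [[364.13618437 159.51019382]] ball [[366.69279876 121.5176604 ]]
side pred corners [[352.9, 123.4], [370.7, 119.4], [398.3, 134.1], [379.6, 138.9]]
wrist pred corners [[259.0, 97.7], [381.5, 97.6], [375.7, 214.4], [264.9, 214.5]]
```

View pics/hz.png

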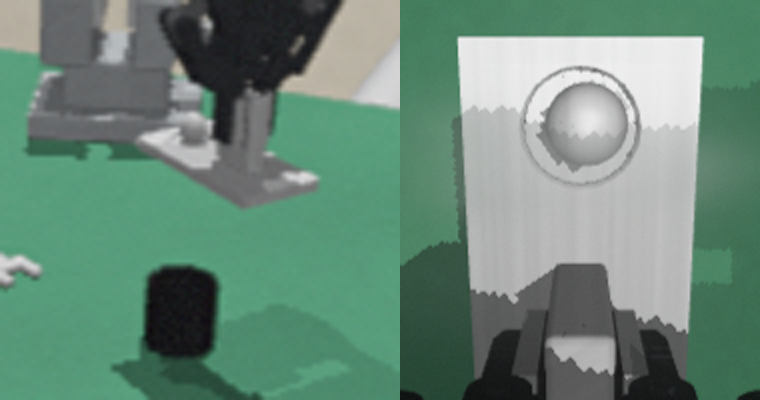

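In the side view the plate corners and the cap rim are all offset from prediction by the same 1 to 1.4 px. That fits calibration bias, so the tray is level and centred. Handing in.

Run:
```python
from h import *
s=monitor.sense(); print(s["clock"],s["finger_gap"],abs(s["qvel"]).max()); w=grab("wrist","last"); job.hand_in()
```

```text
38.5833 0.15456793308830186 0.002876501679764472
the job is handed in; nothing more can be done
```

View pics/last.png

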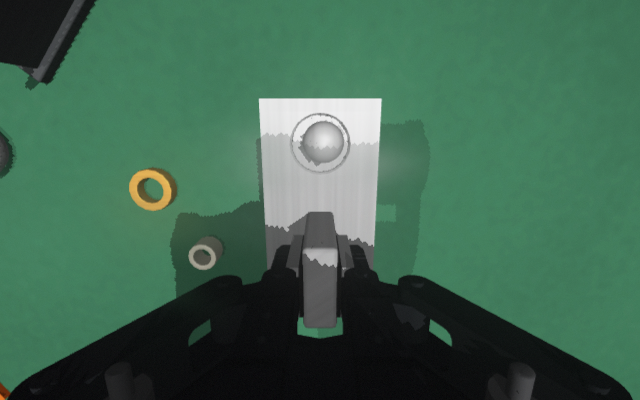

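The job is done and handed in at about 38.6 s. I turned the cap over in two quarter turns, laying it on a flat and regripping in between, and let go of it mouth-up. I then gripped the tray by its fin, carried it over slowly, and ended holding it still above the cap with the ball in its pocket.

**Last checks:**
- **Ball and grip:** the final wrist picture shows the ball inside the pocket ring. The fin is held at a gap of about 13 mm, and the arm is at rest.
- **Centring:** in the wrist view the pocket is within about 0.4 mm of the measured rim centre.
- **Height:** the underside is at about 0.150 m by the arm's position and the grip height. The rim vertices triangulated at 47–55 mm, averaging about 50 mm, so the gap is about 10 cm.
- **Level:** the wrist view matched the predicted plate corners to about 0.5 px. The side view showed a uniform 1 to 1.4 px offset on both the plate corners and the cap, within the 2 mm calibration error.

**What disagreed:** one colour mask of the lying cap missed a face and gave a centre about 7 mm off. I used the outline read by eye instead, and the regrip closed cleanly on it. I checked that the other parts had not moved only by eye in the pictures, and I saw no change.

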